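Load the fuller of two closed staple cartons into the refill dock

TASK

One of the two closed red staple cartons is full and the other is nearly empty, and they look the same. Lift the right-hand one (by the computer tower) well clear of the desk, feel its weight and set it back where it stood, then lift the left-hand one (towards the refill dock) the same way; lay the heavier one flat on the grey refill dock, long way in, and push it gently under the hood, past the springy presser, until it is fully home against the back. Leave the lighter one lying flat where it stood, and do not disturb the other things on the desk.

Things in the scene. Friction and masses are not known exactly. Their poses are not given: they have to be found in the camera images.
- carton_right_c (a point): Right-hand closed red staple carton, 45 x 110 x 22 mm, lying flat; point at its centre, half-way up; x = 45 mm width (grasp across it), y = 110 mm length. Nearer to the computer tower. One of the two, at random, is full and weighs 0.38 to 0.58 kg, the other 0.10 to 0.24 kg; contents at the centre, with 2 mm of play.
- carton_left_c (a point): Left-hand closed red staple carton, 45 x 110 x 22 mm, lying flat; point at its centre, half-way up; x = 45 mm width (grasp across it), y = 110 mm length. Stands between the right-hand carton and the dock. One of the two, at random, is full and weighs 0.38 to 0.58 kg, the other 0.10 to 0.24 kg; contents at the centre, with 2 mm of play.
- dock: Grey refill dock fixed to the desk, 180 x 70 x 35 mm; origin at the centre of its underside, x runs inward (from the open end to the back stop), z up. Deck top 4 mm above the desk, x = -90 to 90 mm. A channel for one carton, length along x, runs on the deck: 50 mm wide (y = -25 to 25 mm), between black rails that reach 10 mm above the desk (x = -87 to 31 mm, 4 mm thick).
- dock_mouth (a point): Mouth of the dock's hood, dock frame (33, 0, 15) mm, axes as the dock's. From here to the back the channel is roofed (underside 31, top 35 mm above the desk; walls to y = +-29 mm). Lay the carton on the deck from above short of the mouth (carton's centre at dock x = -25 mm or less), then push it in by its outer end face; it must slide about 55 mm.
- dock_home (a point): Where the carton's centre stands when it is fully home in the dock, its inner end against the back stop (stop face at dock x = 83 mm): dock frame (28, 0, 15) mm, axes as the dock's.
- presser (a joint): Sprung steel presser in the hood roof, round foot of radius 11 mm at dock x = 55 mm, that rides up on the carton's top and holds it. 0 m when down (foot 24 mm above the desk, 2 mm below the top of a carton on the deck), about 0.002 with a carton under it. It presses with about 3 N: pushing a carton in takes 3 to 9 N on the way; at the back stop the force rises steeply.
- typing_table: The dark wooden desk itself, 740 x 955 mm, its top the work surface; origin on the floor under its middle. Only the lighter carton's weight (under 3 N) may rest on it at the end.
- back_stop: Back stop of the dock, an upright wall 7 x 58 x 31 mm, grey, rigid; origin at the centre of its underside; its face towards the carton is 3.5 mm before it (dock x = 83 mm). Must not be pressed with more than 30 N.
- desk_stapler: Black stapler, 146 x 36 x 46 mm, bystander; origin at the centre of its underside
- memo: Memo block, 105 x 135 x 11 mm, bystander; origin at the centre of its underside
- glue: Glue stick standing upright, 27 x 27 x 90 mm, bystander; origin at the centre of its underside

How it is judged:
On the way, in this order (a step that is already met when the one before it is completed fails the run):
1. the right-hand carton is lifted clear of the desk (30 mm or more) and held up (height (world z) of carton_right_c above 0.041 m and angle between carton_right_c's own z axis and vertical below 0.4 rad), for 0.3 s.
2. the left-hand carton is lifted in its turn, the right-hand one lying flat again where it stood (within 70 mm) (height (world z) of carton_left_c above 0.041 m and angle between carton_left_c's own z axis and vertical below 0.4 rad and distance of carton_right_c from where it was at the start of the episode below 0.07 m and height (world z) of carton_right_c below 0.014 m and angle between carton_right_c's own z axis and vertical below 0.1 rad), for 0.3 s.
3. the heavier carton is home in the dock, under the presser (((x of carton_right_c in the frame of dock above 0.0245 m and y of carton_right_c in the frame of dock between -0.005 and 0.005 m and z of carton_right_c in the frame of dock below 0.019 m and angle between the y axis of carton_right_c and the x axis of dock, either way round below 0.08 rad and contact force between carton_right and the fingers below 0.1 N and distance of carton_left_c from where it was at the start of the episode below 0.07 m and height (world z) of carton_left_c below 0.014 m and angle between carton_left_c's own z axis and vertical below 0.1 rad and contact force between carton_left and typing_table between 0.4 and 3 N) or (x of carton_left_c in the frame of dock above 0.0245 m and y of carton_left_c in the frame of dock between -0.005 and 0.005 m and z of carton_left_c in the frame of dock below 0.019 m and angle between the y axis of carton_left_c and the x axis of dock, either way round below 0.08 rad and contact force between carton_left and the fingers below 0.1 N and distance of carton_right_c from where it was at the start of the episode below 0.07 m and height (world z) of carton_right_c below 0.014 m and angle between carton_right_c's own z axis and vertical below 0.1 rad and contact force between carton_right and typing_table between 0.4 and 3 N))), for 0.2 s.
At the end, for the whole second after the job is handed in: The heavier carton lies flat in the dock, released, at rest, under the presser, within 3.5 mm of fully home, 5 mm of the channel's middle and 0.08 rad of its direction; the lighter (weighing under 3 N) lies flat on the desk within 70 mm of where it stood (((x of carton_right_c in the frame of dock above 0.0245 m and y of carton_right_c in the frame of dock between -0.005 and 0.005 m and z of carton_right_c in the frame of dock below 0.019 m and angle between the y axis of carton_right_c and the x axis of dock, either way round below 0.08 rad and contact force between carton_right and the fingers below 0.1 N and distance of carton_left_c from where it was at the start of the episode below 0.07 m and height (world z) of carton_left_c below 0.014 m and angle between carton_left_c's own z axis and vertical below 0.1 rad and contact force between carton_left and typing_table between 0.4 and 3 N and linear speed of carton_right below 0.02 m/s) or (x of carton_left_c in the frame of dock above 0.0245 m and y of carton_left_c in the frame of dock between -0.005 and 0.005 m and z of carton_left_c in the frame of dock below 0.019 m and angle between the y axis of carton_left_c and the x axis of dock, either way round below 0.08 rad and contact force between carton_left and the fingers below 0.1 N and distance of carton_right_c from where it was at the start of the episode below 0.07 m and height (world z) of carton_right_c below 0.014 m and angle between carton_right_c's own z axis and vertical below 0.1 rad and contact force between carton_right and typing_table between 0.4 and 3 N and linear speed of carton_left below 0.02 m/s)) and value of joint presser above 0.001 m); the robot touches nothing.
It fails at once if a carton is pressed against the dock's back stop with more than 30 N (contact force between any of carton_right, carton_left and back_stop above 30 N).
It fails at once if a bystander is moved by more than 30 mm (distance of any of desk_stapler, memo, glue from where it was at the start of the episode above 0.03 m).
It also fails if it takes over 72 s, if anything falls off the work surface, if the arm or the gripper's body presses on something with over 40 N, if the wrist force passes 120 N, or if a joint passes its speed limit or range.

ROBOT

A 7-joint arm with a two-finger parallel gripper is mounted at the origin on a cart in front of the work surface, level with it; the furniture and walls round the work are solid. World frame = base frame: x ahead of the robot, y to its left, z up, the work surface at z = 0. Lengths are in m, angles in rad, forces in N, time in s.
With the tool pointing down it reaches from about 0.425 to 0.875 m from the base axis. Payload 4.7 kg.
Tool frame: the origin (TCP) lies midway between the tips of the shut fingers; the grasp point (between the pads) lies 19 mm behind it; z points along the fingers, y is the direction in which the jaws open and shut (so a half turn about z gives the same grasp; the last joint's range is limited). The gripper opens to 87 mm and grips with 3 to 60 N. Pads are 19 mm wide; open, the fingers measure 117 mm over their backs; the gripper's body (75 mm by 190 mm) begins 51 mm behind the grasp point.
Start: joints at [-1.25, 0.321, -0.07, 1.45, 0.023, 1.371, -0.057], TCP at [0.196, 0.62, 0.183] pointing down, gripper open.
Joint ranges: [-2.86, 2.86], [-0.3, 2.09], [-1.38, 1.24], [0.06, 2.45], [-1.56, 4.7], [0.09, 2.05], [-2.69, 2.69]. Speed limits (rad/s): [2.57, 2.57, 3.14, 3.14, 3.14, 3.14, 3.14].

INTERFACE

Orientations are given as a rotation vector (axis times angle).
In Python, from bench import get_state, eyes, job gives the robot as it stands. The module is installed in compiled form; this text tells all that it offers.
- The arm moves only by the shell command python3 -m jog 'ROWS' [FORCE]. ROWS is JSON, a list that holds one entry, the list of rows, each a list of 5 numbers: the opening, from 0 (shut) to 1 (fully open), then the shift along the tool's x, y, z in units of 40 mm (1.0 is 40 mm), then the turn about the tool's z in units of 5 degrees (1.0 is 5 degrees). In form: [[[jaw, dx, dy, dz, turn], ...]]. A call has 1 to 10 rows; each row shifts and turns the commanded pose from where the row before left it, along the tool's axes as they then stand; what a row does not reach is not made up. A row lasts 1/8 s, in which the tool goes at most 62.5 mm and 10.7 degrees, less where a joint would pass 70% of its speed; a pose out of reach is approached as far as the arm can. A call is refused whole if a number of a shift passes 1 or a number of a turn 1, either way. A call with a gripper value outside its range is refused whole. The fingers move at their own pace and stop on an object; FORCE is the grip in N (left out, the last holds). Time passes only in rows, so rows that do not move let the fingers close. It gives the time, the measured TCP pose, the force and the opening at its end, in the units of the state.
- get_state(): the state, without advancing time (a new reading comes with each control period).
- eyes.get_image(name): name is "side" or "top" or "wrist"; returns (picture, depth): 400x640x3 uint8, red, green, blue; 400x640 float32, m along the optical axis (not along the pixel's ray), 0 where there is no reading.
- eyes.camera_params(name): a dict with "camera_matrix" (3x3 intrinsics, pixels), "pose" (4x4, takes a point from camera to world coordinates); the wrist camera has in their place "mount" (4x4, takes a point from camera to tool coordinates, whose origin is the TCP and whose axes are the flange's). Camera axes: x right, y down, z forward; pixel columns grow to the right and rows downward; lengths in m; the calibration is good to about 2 mm. A picture is of the moment at which its call begins: read the wrist's pose just before it. camera_params takes no time and is no camera call.
- job.close_job(): hands the job in, once; it reports no verdict.
The state is a dict: "time": time; "joint_positions": joint angles; "qd": joint speeds; "joint_torque": joint torques, N m; "position": TCP position; "tool_rot": TCP orientation; "ft_force": force on the tool from outside, world axes, zero at the start; "torque": the same for the moment, N m; "grip_width": opening from 0.0 (shut) to 1.0 (fully open).
Only numpy, scipy, OpenCV 4.12 (cv2) and the standard library are available. Lean on these libraries where they do the work, as an engineer would, in place of code of your own. Each camera call takes 0.05 s, during which the arm holds its last target. There are 200 camera calls.

## Working session

There is one attempt and no reset: what is moved stays moved. The work goes in short steps, Python scripts to look and compute and a shell command to move; the robot and the scene stay as the last step left them, time stands still between calls to the robot, and variables do not carry over. Pictures are saved under pics/ and viewed, about 8 in all and at most 12, crops included, and the job is handed in when it is done.

```bash
mkdir -p pics
python3 - <<'E'
from bench import get_state, eyes
import cv2,numpy as np
s=get_state(); print({k:np.round(v,3).tolist() for k,v in s.items()})
for n in ["top","side"]:
    p,d=eyes.get_image(n); cv2.imwrite(f"pics/{n}0.png",p[:,:,::-1]); np.savez(f"{n}0.npz",p=p,d=d)
    c=eyes.camera_params(n); print(n,np.round(c["camera_matrix"],1).tolist(),np.round(c["pose"],3).tolist())
c=eyes.camera_params("wrist");print(np.round(c["camera_matrix"],1).tolist(),np.round(c["mount"],3).tolist())
a=np.vstack([cv2.imread("pics/top0.png")]);
E
```

```text
{'time': 0.0, 'joint_positions': [-1.25, 0.322, -0.07, 1.452, 0.023, 1.371, -0.057], 'qd': [-0.0, -0.0, -0.0, 0.0, 0.002, -0.002, -0.002], 'joint_torque': [0.001, -49.129, -0.403, -31.252, -0.064, 0.044, 0.0], 'position': [0.196, 0.619, 0.182], 'tool_rot': [-0.48, -3.104, 0.003], 'ft_force': [-0.12, 0.913, 0.307], 'torque': [-0.038, -0.041, -0.019], 'grip_width': 0.997}
top [[477.5, 0.0, 324.6], [0.0, 477.5, 200.7], [0.0, 0.0, 1.0]] [[0.025, -0.998, 0.056, 0.477], [-1.0, -0.026, -0.012, 0.189], [0.013, -0.056, -0.998, 1.294], [0.0, 0.0, 0.0, 1.0]]
side [[443.5, 0.0, 314.1], [0.0, 443.5, 198.0], [0.0, 0.0, 1.0]] [[-0.989, -0.069, 0.132, 0.417], [-0.147, 0.576, -0.804, 1.27], [-0.02, -0.814, -0.58, 0.468], [0.0, 0.0, 0.0, 1.0]]
[[281.9, 0.0, 316.8], [0.0, 281.9, 198.4], [0.0, 0.0, 1.0]] [[-0.0, -0.97, -0.242, 0.066], [1.0, -0.001, 0.0, -0.0], [-0.001, -0.242, 0.97, -0.203], [0.0, 0.0, 0.0, 1.0]]
```

View pics/top0.png

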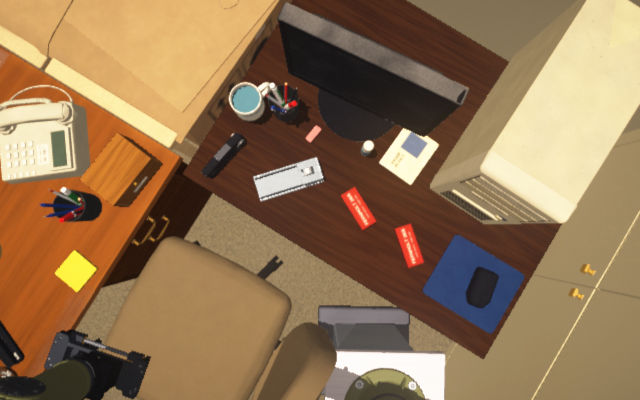

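View pics/side0.png

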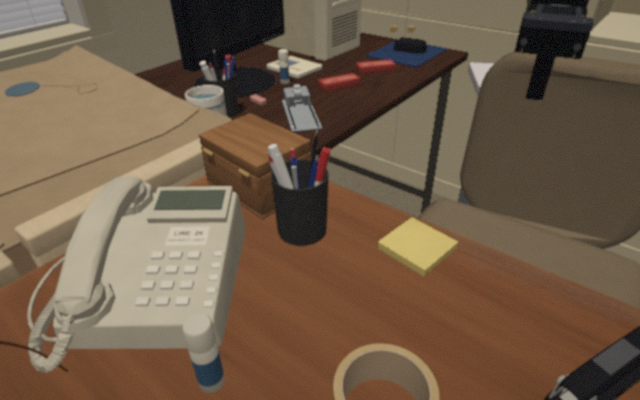

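The top view shows the red cartons at about (358,208), which is the left one, and (410,245), the right one by the tower. The dock runs from (255,188) to (325,165), with the hood and presser near (308,170), so the mouth faces left and inward is to the right. The glue is at (367,148), the memo at (408,155) and the stapler at (224,155).

```bash
cat > h.py <<'E'
import cv2,numpy as np
from bench import get_state, eyes
from scipy.spatial.transform import Rotation as R
def T_cam(n,s=None):
    c=eyes.camera_params(n)
    if n!="wrist": return c["camera_matrix"],np.array(c["pose"])
    T=np.eye(4);T[:3,:3]=R.from_rotvec(s["tool_rot"]).as_matrix();T[:3,3]=s["position"]
    return c["camera_matrix"],T@np.array(c["mount"])
def cast(K,T,uv,z):
    uv=np.atleast_2d(uv).astype(float)
    r=(np.linalg.inv(K)@np.c_[uv,np.ones(len(uv))].T).T@T[:3,:3].T
    return T[:3,3]+r*((z-T[2,3])/r[:,2])[:,None]
def red(p):
    h=cv2.cvtColor(p,cv2.COLOR_RGB2HSV)
    m=(((h[...,0]<6)|(h[...,0]>174))&(h[...,1]>150)&(h[...,2]>70)).astype(np.uint8)
    return cv2.morphologyEx(m,cv2.MORPH_CLOSE,np.ones((9,9)))
def rects(m,K,T,z,amin):
    out=[]
    for c in cv2.findContours(m,cv2.RETR_EXTERNAL,cv2.CHAIN_APPROX_NONE)[0]:
        if cv2.contourArea(c)<amin: continue
        P=cast(K,T,c[:,0],z)[:,:2]
        (cx,cy),(w,h),a=cv2.minAreaRect((P*1000).astype(np.float32))
        if w<h: w,h,a=h,w,a+90
        out.append((cx,cy,w,h,(a+90)%180-90,c[:,0].mean(0)))
    return out
E
python3 - <<'E'
from h import *
d=np.load("top0.npz");p=d["p"];D=d["d"];K,T=T_cam("top")
for r in rects(red(p),K,T,.022,200): print("red",np.round(np.hstack(r),1))
# dock: silver
h=cv2.cvtColor(p,cv2.COLOR_RGB2HSV)
m=((h[...,1]<70)&(h[...,2]>90)).astype(np.uint8);mm=np.zeros_like(m);mm[145:210,240:335]=m[145:210,240:335]
mm=cv2.morphologyEx(mm,cv2.MORPH_CLOSE,np.ones((7,7)))
for r in rects(mm,K,T,.01,200): print("dock",np.round(np.hstack(r),1))
for uv in [(358,208),(410,245),(265,185),(308,170),(350,240),(367,148)]:
    z=D[uv[1],uv[0]];P=T@np.r_[np.linalg.inv(K)@[uv[0],uv[1],1]*z,1];print(uv,np.round(P[:3],3))
print(np.round(R.from_rotvec(get_state()["tool_rot"]).as_matrix(),2).tolist())
c=cv2.resize(p[130:280,235:445],None,fx=3.8,fy=3.8,interpolation=cv2.INTER_CUBIC);cv2.imwrite("pics/topc.png",c[:,:,::-1])
E
```

```text
red [435.5 -53.6 114.   51.3  21.1 409.  245.4]
red [531.   83.1 113.5  48.5  33.3 358.1 208.1]
dock [606.5 272.5 183.5  72.8 -71.  288.1 178.6]
(358, 208) [0.532 0.083 0.016]
(410, 245) [ 0.436 -0.057  0.019]
(265, 185) [0.588 0.335 0.005]
(308, 170) [0.626 0.219 0.055]
(350, 240) [0.445 0.102 0.001]
(367, 148) [0.682 0.07  0.088]
[[-0.95, 0.3, -0.0], [0.3, 0.95, -0.0], [-0.0, -0.0, -1.0]]
```

View pics/topc.png

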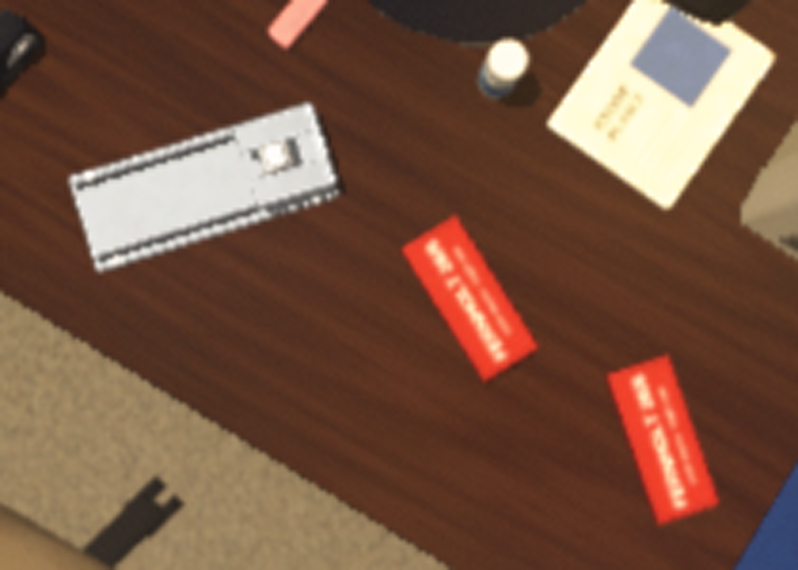

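The crop confirms the layout: presser foot and hood at crop (275,155), and the open end on the left. The measured carton sizes, 114x51 and 113x48 mm, match within pixel bleed. I'll go in by an arc and keep the radius above 0.43 m.

```bash
python3 -m jog '[[[1,-0.84,-0.57,0,0],[1,-0.84,-0.57,0,0],[1,-0.84,-0.57,0,0],[1,-0.84,-0.57,0,0],[1,-0.84,-0.57,0,0],[1,-0.84,-0.57,0,0],[1,-0.84,-0.57,0,0],[1,-0.84,-0.57,0,0],[1,-0.84,-0.57,0,0],[1,-0.84,-0.57,0,0]]]' 30
python3 -m jog '[[[1,-0.3,-0.95,0,0],[1,-0.3,-0.95,0,0],[1,-0.3,-0.95,0,0],[1,-0.3,-0.95,0,0],[1,-0.3,-0.95,0,0],[1,-0.3,-0.95,0,0],[1,-0.3,-0.95,0,0],[1,-0.3,-0.95,0,0],[1,-0.3,-0.8,0,0],[1,0,0,0,1]]]'
python3 -m jog '[[[1,0,0,0,1],[1,0,0,0,1],[1,0,0,0,1],[1,0,0,0,1],[1,0,0,0,1],[1,0,0,0,1],[1,0,0,0,1],[1,0,0,0,1],[1,0,0,0,1],[1,0,0,0,1]]]'
python3 -m jog '[[[1,0,0,0,1],[1,0,0,0,1],[1,0,0,0,1],[1,0,0,0,1],[1,0,0,0,1],[1,0,0,0,1],[1,0,0,0,1],[1,0,0,0,1],[1,0,0,0,1],[1,0,0,0,1]]]'
python3 -m jog '[[[1,0,0,0,1],[1,0,0,0,1],[1,0,0,0,1],[1,0,0,0,1],[1,0,0,0,1],[1,0,0,0,1],[1,0,0,0,1]]]'
cat >> h.py <<'E'
def delta(s,xy,yaw=None):
    """print shift in tool units to world xy (m), and turn units to yaw (deg, mod 180)"""
    M=R.from_rotvec(s["tool_rot"]).as_matrix();y0=np.degrees(np.arctan2(M[1,0],M[0,0]))
    dw=np.r_[np.array(xy)-s["position"][:2],0]
    print("pos",np.round(s["position"],4),"yaw %.1f"%y0,"tilt %.3f"%np.arccos(-M[2,2]),"shift u",np.round(M.T@dw/.04,2))
    if yaw is not None: print("turn units %.2f"%(-(((yaw-y0)+90)%180-90)/5))
E
python3 - <<'E'
from h import *
s=get_state();p,D=eyes.get_image("wrist");cv2.imwrite("pics/w1.png",p[:,:,::-1]);K,T=T_cam("wrist",s)
for r in rects(red(p),K,T,.022,400): print("red",np.round(np.hstack(r),1));delta(s,(r[0]/1e3,r[1]/1e3),r[4])
print(s["time"],s["ft_force"])
E
```

```text
time: 1.35
position: [0.4483, 0.2996, 0.1827]
tool_rot: [-0.48, -3.104, 0.0]
ft_force: [0.4, -0.8, -0.5]
grip_width: 1.001
time: 2.6
position: [0.4489, -0.0552, 0.1829]
tool_rot: [0.627, 3.078, -0.0]
ft_force: [-0.4, 0.5, 0.6]
grip_width: 1.0
time: 3.85
position: [0.4489, -0.0521, 0.1826]
tool_rot: [-1.863, -2.529, 0.0]
ft_force: [0.1, 0.7, 1.1]
grip_width: 1.006
time: 5.1
position: [0.4489, -0.0521, 0.1826]
tool_rot: [-2.757, -1.505, 0.001]
ft_force: [-0.9, 0.2, 0.5]
grip_width: 1.005
time: 5.98
position: [0.4489, -0.0521, 0.1826]
tool_rot: [-3.082, -0.606, 0.001]
ft_force: [0.1, -0.6, -1.0]
grip_width: 1.002
red [437.4 -55.3 110.7  45.9  20.1 318.3 182.2]
pos [ 0.4489 -0.0521  0.1826] yaw 22.3 tilt 0.001 shift u [-0.3  -0.03  0.  ]
turn units 0.43
red [533.   80.7 110.9  47.7  33.  248.9  76.4]
pos [ 0.4489 -0.0521  0.1826] yaw 22.3 tilt 0.001 shift u [ 3.2  -2.28 -0.  ]
turn units -2.16
5.975 [ 0.12631721 -0.62264713 -1.02376627]
```

View pics/w1.png

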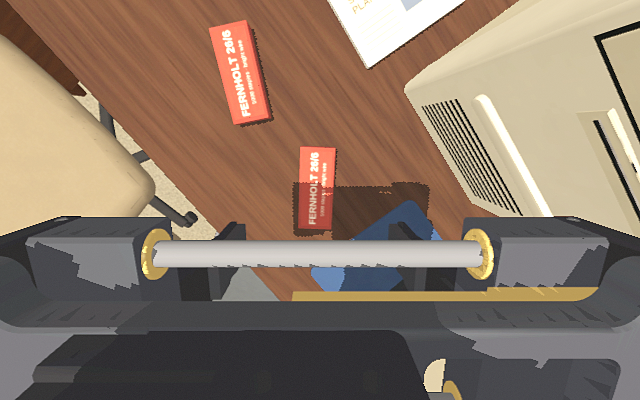

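The wrist view shows the right carton at (318,188) and the left at (241,72). The tower is well clear of the gripper (about 0.17 m off to the side). The sizes measure 110.7x45.9 mm, so I'll grasp with the tips about 9 mm up, which leaves room over the dock rails later.

```bash
python3 -m jog '[[[1,-0.3,-0.03,0.8,0.43],[1,0,0,0.9,0],[1,0,0,0.9,0],[1,0,0,0.9,0],[1,0,0,0.5,0],[1,0,0,0.33,0],[1,0,0,0,0]]]' 30
python3 -m jog '[[[0,0,0,0,0],[0,0,0,0,0],[0,0,0,0,0],[0,0,0,0,0],[0,0,0,0,0],[0,0,0,0,0],[0,0,0,0,0],[0,0,0,0,0]]]' 30
```

```text
time: 6.9
position: [0.437, -0.0556, 0.0091]
tool_rot: [-3.092, -0.554, 0.003]
ft_force: [-0.4, -0.1, 0.0]
grip_width: 1.004
time: 7.9
position: [0.4377, -0.0556, 0.0098]
tool_rot: [-3.093, -0.553, -0.0]
ft_force: [-0.3, -0.7, -0.3]
grip_width: 0.174
```

```bash
python3 -m jog '[[[0,0,0,0,0],[0,0,0,0,0]]]'
python3 - <<'E'
from h import *
s=get_state();p,D=eyes.get_image("wrist");q,_=eyes.get_image("top");K,T=T_cam("top")
for r in rects(red(q),K,T,.022,50): print("red",np.round(np.hstack(r),1))
c=cv2.resize(q[195:290,340:480],(640,434));cv2.imwrite("pics/g1.png",np.vstack([p[:240],c])[:600,:,::-1])
E
```

```text
time: 8.15
position: [0.4378, -0.0555, 0.0098]
tool_rot: [-3.092, -0.553, -0.0]
ft_force: [-0.2, -0.6, 0.8]
grip_width: 0.018
red [474.8 -39.5  49.4  29.5 -69.1 403.7 230.4]
red [498.1 839.8  78.7  25.8 -48.7  72.8 212.5]
red [531.   83.3 112.7  48.1  33.5 358.1 208.1]
red [825.9 279.1  60.9  27.2  30.6 288.2  97.5]
```

View pics/g1.png

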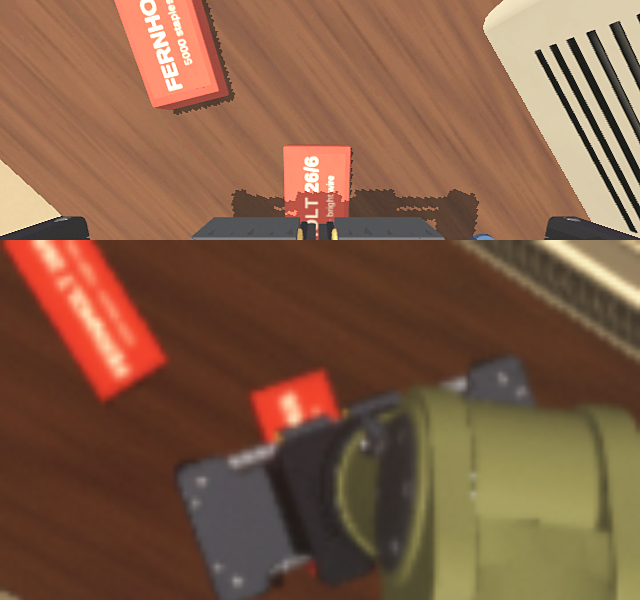

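The grip shut to 0.02, but the carton's far end is still at x≈0.489, so it hasn't moved. The fingers seem to have closed over its top. I'll check heights from wrist depth.

Run:
```python
from h import *
s=get_state();p,D=eyes.get_image("wrist");K,T=T_cam("wrist",s)
def pt(u,v):
    z=D[v,u];P=T@np.r_[np.linalg.inv(K)@[u,v,1]*z,1]
    M=R.from_rotvec(s["tool_rot"]).as_matrix();return np.round(P[:3]*1000,0),np.round(M.T@(P[:3]-s["position"])*1000,0)
for uv in [(190,70),(260,40),(300,160),(315,190),(317,212),(317,218),(317,224),(305,224),(305,235),(330,235),(317,245),(317,260),(280,230),(250,180)]: print(uv,*pt(*uv),p[uv[1],uv[0]])
cv2.imwrite("pics/g2.png",cv2.resize(p[130:400,140:500],None,fx=2,fy=2)[:,:,::-1])
```

```text
(190, 70) [505.  53.  23.] [100. -79. -13.] [255 154 119]
(260, 40) [540.  24.  -0.] [124. -39.  10.] [150 101  77]
(300, 160) [476. -29.  24.] [ 45. -11. -14.] [255 144 115]
(315, 190) [460. -46.  24.] [ 24.  -1. -14.] [255 255 255]
(317, 212) [446. -53.  24.] [  9.  -0. -14.] [229 198 172]
(317, 218) [442. -54.  24.] [  4.  -0. -14.] [187  83  68]
(317, 224) [437. -56.  24.] [ -0.  -0. -14.] [159 129 113]
(305, 224) [445. -45.  55.] [ 11.  -7. -45.] [52 51 55]
(305, 235) [445. -46.  72.] [ 10.  -6. -62.] [36 39 52]
(330, 235) [470. -48. 130.] [  33.    4. -120.] [223 185 100]
(317, 245) [468. -44. 136.] [  32.   -0. -126.] [192 189 182]
(317, 260) [464. -46. 138.] [  29.   -0. -128.] [224 219 212]
(280, 230) [469. -33. 137.] [  37.  -11. -127.] [85 85 87]
(250, 180) [445.   2.   0.] [ 27. -51.  10.] [165 114  84]
```

View pics/g2.png

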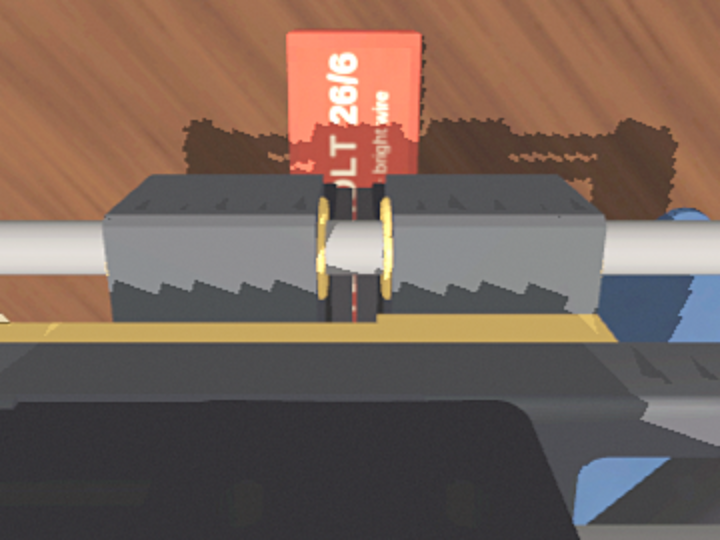

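```bash
python3 -m jog '[[[0,0,0,-1,0],[0,0,0,-1,0],[0,0,0,-0.5,0],[0,0,0,0,0]]]'
python3 - <<'E'
from h import *
s=get_state();p,D=eyes.get_image("wrist");K,T=T_cam("wrist",s);print(s["grip_width"],s["ft_force"])
M=R.from_rotvec(s["tool_rot"]).as_matrix()
for u,v in [(300,190),(317,205),(317,215),(312,218),(306,222),(306,226),(306,235),(302,224)]:
    P=T@np.r_[np.linalg.inv(K)@[u,v,1]*D[v,u],1];print((u,v),np.round(P[:3]*1000),np.round(M.T@(P[:3]-s["position"])*1000))
a=cv2.resize(p[100:300,200:440],None,fx=2.5,fy=2.5)
q,_=eyes.get_image("side");b=cv2.resize(q[30:120,300:400],(200,180));
for r in rects(red(eyes.get_image("top")[0]),*T_cam("top"),.022,60): print(np.round(np.hstack(r),1))
b=cv2.resize(q[10:110,300:440],None,fx=1.4,fy=1.4);a=np.hstack([a,np.zeros((500,196,3),np.uint8)]);a[:140,600:796]=b;cv2.imwrite("pics/g3.png",a[:,:,::-1])
E
```

```text
time: 8.8
position: [0.4392, -0.0555, 0.1112]
tool_rot: [3.092, 0.553, 0.006]
ft_force: [-0.3, -0.0, -0.8]
grip_width: 0.005
0.0049006781983768856 [-0.31319418 -0.02073067 -0.81405493]
(300, 190) [435. -38.  24.] [  2. -18.  87.]
(317, 205) [426. -60.  22.] [-15.  -0.  89.]
(317, 215) [416. -64.  23.] [-25.  -0.  88.]
(312, 218) [411. -60.  24.] [-28.  -5.  87.]
(306, 222) [447. -45. 154.] [ 11.  -7. -43.]
(306, 226) [447. -46. 160.] [ 11.  -6. -49.]
(306, 235) [447. -46. 174.] [ 11.  -6. -63.]
(302, 224) [446. -43. 157.] [ 11.  -9. -46.]
[469.7 -41.3  49.2  41.1 -70.2 403.8 232.3]
[498.1 839.8  78.7  25.8 -48.7  72.8 212.5]
[531.2  83.2 112.7  48.4  33.8 358.1 208.1]
[825.9 279.1  60.9  27.2  30.6 288.2  97.5]
```

View pics/g3.png

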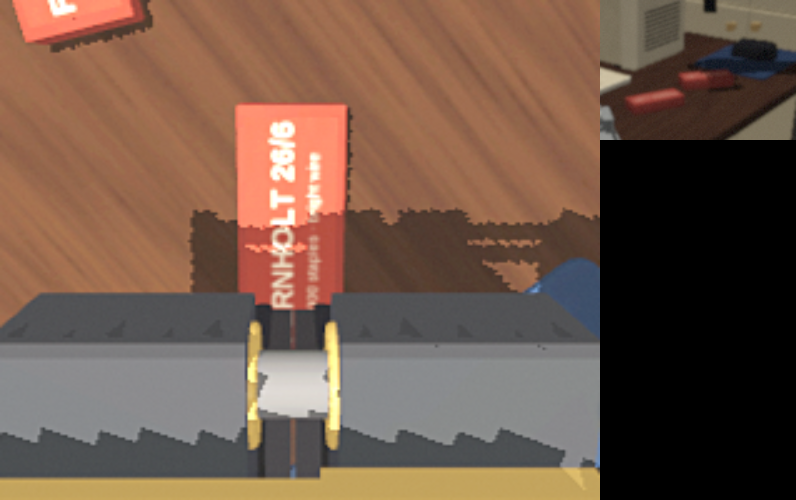

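The wrist depth shows the finger ends at tool z ≈ -43 mm, so the fingers end about 43 mm above the reported TCP. That explains the miss: the jaws shut above the carton, untouched. The grasp needs a reported z of about -0.034. I'll descend in steps and watch the force.

```bash
python3 -m jog '[[[1,0,0,0,0],[1,0,0,0,0],[1,0,0,0,0],[1,0,0,0,0],[1,0,0,0.9,0],[1,0,0,0.9,0],[1,0,0,0.9,0],[1,0,0,0.3,0],[1,0,0,0.2,0],[1,0,0,0,0]]]'
python3 -m jog '[[[1,0,0,0.2,0],[1,0,0,0,0]]]'
python3 -m jog '[[[1,0,0,0.1,0],[1,0,0,0,0]]]'
```

```text
time: 10.2
position: [0.4383, -0.0555, -0.0178]
tool_rot: [3.093, 0.553, 0.001]
ft_force: [0.2, -0.8, 0.3]
grip_width: 0.986
time: 10.45
position: [0.4377, -0.0555, -0.0263]
tool_rot: [-3.092, -0.553, -0.0]
ft_force: [0.9, 0.1, -0.1]
grip_width: 0.999
time: 10.7
position: [0.4375, -0.0555, -0.0304]
tool_rot: [-3.092, -0.553, 0.001]
ft_force: [-0.4, 0.1, 0.2]
grip_width: 1.002
```

```bash
python3 -m jog '[[[1,0,0,0.1,0],[0,0,0,0,0],[0,0,0,0,0],[0,0,0,0,0],[0,0,0,0,0],[0,0,0,0,0],[0,0,0,0,0],[0,0,0,0,0]]]' 30
python3 -m jog '[[[0,0,0,0,0],[0,0,0,0,0]]]'
```

```text
time: 11.7
position: [0.4378, -0.0555, -0.0342]
tool_rot: [-3.092, -0.553, -0.0]
ft_force: [-0.0, 0.5, 0.3]
grip_width: 0.517
time: 11.95
position: [0.4378, -0.0555, -0.0342]
tool_rot: [-3.092, -0.553, -0.0]
ft_force: [0.4, 0.3, 0.8]
grip_width: 0.516
```

Gripped at 0.517 × 87 = 45 mm, exactly the carton's width. Next, lift and weigh by averaging readings.

```bash
python3 -m jog '[[[0,0,0,-0.3,0],[0,0,0,-0.6,0],[0,0,0,-0.6,0],[0,0,0,-0.2,0],[0,0,0,0,0],[0,0,0,0,0],[0,0,0,0,0]]]'
for i in 1 2 3 4; do python3 -m jog '[[[0,0,0,0,0]]]' | grep -E "ft|grip"; done
python3 - <<'E'
from h import *
s=get_state();print(s["time"],s["position"],s["joint_torque"],s["torque"])
p,D=eyes.get_image("wrist");K,T=T_cam("wrist",s)
for r in rects(red(p),K,T,.076,400): print(np.round(np.hstack(r),1))
E
```

```text
time: 12.82
position: [0.4369, -0.0556, 0.0329]
tool_rot: [-3.092, -0.553, 0.003]
ft_force: [-0.2, 0.9, -4.7]
grip_width: 0.52
ft_force: [0.4, -0.2, -4.5]
grip_width: 0.513
ft_force: [0.0, 0.8, -4.5]
grip_width: 0.51
ft_force: [0.9, 0.2, -3.0]
grip_width: 0.516
ft_force: [-0.2, -0.6, -3.9]
grip_width: 0.512
13.325 [ 0.43776049 -0.05555502  0.03375996] [-3.23964105e-05 -2.63000733e+01  3.76389991e-02 -2.88676018e+01
 -4.20923810e-02 -4.94127616e-02  7.07190509e-06] [-0.06107237  0.1157587  -0.03525932]
[412.3 -64.7  49.   15.4 -69.7 316.7 278.8]
[463.  -46.1  54.   49.4  20.3 324.6 189.5]
[509.1  41.3  48.4  37.   33.3 210.6  68.9]
```

It reads about 4.1 N (0.42 kg), probably the full one. Set it back and lift the left one.

```bash
python3 -m jog '[[[0,0,0,0.6,0],[0,0,0,0.6,0],[0,0,0,0.3,0],[0,0,0,0.15,0],[0,0,0,0.04,0],[0,0,0,0,0],[0.7,0,0,0,0],[0.8,0,0,0,0],[1,0,0,0,0],[1,0,0,0,0]]]'
python3 -m jog '[[[1,0,0,-0.4,0],[1,0,0,-0.9,0],[1,0,0,-0.9,0],[1,0,0,-0.9,0],[1,0,0,-0.4,0],[1,0,0,0,0]]]'
python3 - <<'E'
from h import *
s=get_state();p,D=eyes.get_image("wrist");K,T=T_cam("wrist",s)
for r in rects(red(p),K,T,.022,400): print("red",np.round(np.hstack(r),1));delta(s,(r[0]/1e3,r[1]/1e3),r[4])
E
```

```text
time: 14.62
position: [0.438, -0.0555, -0.0336]
tool_rot: [-3.093, -0.553, -0.001]
ft_force: [0.0, -1.0, 0.0]
grip_width: 0.883
time: 15.38
position: [0.4384, -0.0555, 0.1066]
tool_rot: [-3.092, -0.553, -0.003]
ft_force: [-0.4, 0.1, 0.0]
grip_width: 1.001
red [439.7 -55.  105.6  45.6  20.2 319.3 182.2]
pos [ 0.4384 -0.0555  0.1066] yaw 20.3 tilt 0.002 shift u [0.03 0.   0.  ]
turn units 0.01
red [525.3  75.4  94.3  48.2  33.4 235.   69.8]
pos [ 0.4384 -0.0555  0.1066] yaw 20.3 tilt 0.002 shift u [ 3.17 -2.32  0.01]
turn units -2.62
```

```bash
python3 -m jog '[[[1,0.7,-0.5,-0.2,0],[1,0.7,-0.5,0,0],[1,0.7,-0.5,0,0],[1,0.7,-0.5,0,0],[1,0.5,-0.4,0,0],[1,0,0,0,-1],[1,0,0,0,-1],[1,0,0,0,-0.6],[1,0,0,0,0]]]'
python3 - <<'E'
from h import *
s=get_state();p,D=eyes.get_image("wrist");K,T=T_cam("wrist",s)
for r in rects(red(p),K,T,.022,400): print("red",np.round(np.hstack(r),1));delta(s,(r[0]/1e3,r[1]/1e3),r[4])
E
```

```text
time: 16.55
position: [0.5276, 0.0799, 0.1131]
tool_rot: [3.01, 0.898, -0.003]
ft_force: [-0.3, 0.3, -0.5]
grip_width: 1.005
red [478.9 -35.6  54.   28.2 -56.8 376.7 279.8]
pos [0.5276 0.0799 0.1131] yaw 33.2 tilt 0.002 shift u [-2.6   1.75  0.  ]
turn units -18.00
red [532.9  82.8 109.4  45.7  33.6 317.4 183. ]
pos [0.5276 0.0799 0.1131] yaw 33.2 tilt 0.002 shift u [ 0.15  0.01 -0.  ]
turn units -0.09
```

Aligned. Descend 0.147 m (3.68 units) to z = -0.034.

```bash
python3 -m jog '[[[1,0.14,0.01,0.6,-0.09],[1,0,0,0.9,0],[1,0,0,0.9,0],[1,0,0,0.9,0],[1,0,0,0.25,0],[1,0,0,0.1,0],[1,0,0,0,0]]]'
python3 -m jog '[[[0,0,0,0.02,0],[0,0,0,0,0],[0,0,0,0,0],[0,0,0,0,0],[0,0,0,0,0],[0,0,0,0,0],[0,0,0,0,0],[0,0,0,0,0]]]'
python3 -m jog '[[[0,0,0,-0.3,0],[0,0,0,-0.6,0],[0,0,0,-0.6,0],[0,0,0,-0.2,0],[0,0,0,0,0],[0,0,0,0,0],[0,0,0,0,0]]]'
for i in 1 2 3 4; do python3 -m jog '[[[0,0,0,0,0]]]' | grep -E "ft|grip"; done
```

```text
time: 17.48
position: [0.5342, 0.0831, -0.0308]
tool_rot: [3.007, 0.911, 0.003]
ft_force: [-0.1, -0.5, -0.3]
grip_width: 0.998
time: 18.48
position: [0.5332, 0.083, -0.0326]
tool_rot: [-3.007, -0.911, -0.0]
ft_force: [0.2, -0.8, 0.2]
grip_width: 0.509
time: 19.35
position: [0.5324, 0.0828, 0.0344]
tool_rot: [-3.006, -0.911, 0.003]
ft_force: [-0.1, 0.2, -0.4]
grip_width: 0.512
ft_force: [0.8, -0.4, -1.0]
grip_width: 0.518
ft_force: [0.1, -0.1, -0.8]
grip_width: 0.514
ft_force: [-0.5, 0.1, -0.2]
grip_width: 0.51
ft_force: [0.7, 0.8, -1.2]
grip_width: 0.512
```

The left one weighs only about 0.8 N. I'll confirm it's actually in hand before putting it down.

```bash
python3 - <<'E'
from h import *
s=get_state();p,D=eyes.get_image("wrist");K,T=T_cam("wrist",s)
for v in (150,175,195):
    P=T@np.r_[np.linalg.inv(K)@[317,v,1]*D[v,317],1];print(np.round(P[:3]*1000),p[v,317])
E
python3 -m jog '[[[0,0,0,0.6,0],[0,0,0,0.6,0],[0,0,0,0.3,0],[0,0,0,0.15,0],[0,0,0,0.04,0],[0,0,0,0,0],[0.7,0,0,0,0],[0.8,0,0,0,0],[1,0,0,0,0],[1,0,0,0,0]]]'
python3 -m jog '[[[1,0,0,-0.4,0],[1,0,0,-0.9,0],[1,0,0,-0.9,0],[1,0,0,-0.9,0],[1,0,0,-0.4,0],[1,0,0,0,0]]]'
python3 - <<'E'
from h import *
s=get_state();p,D=eyes.get_image("wrist");K,T=T_cam("wrist",s)
for r in rects(red(p),K,T,.022,400): print("red",np.round(np.hstack(r),1))
delta(s,(.4385,-.0555),20.2)
E
```

```text
[578. 113.  85.] [116  40  30]
[567. 106.  90.] [198  88  66]
[559. 100.  91.] [199  91  69]
time: 21.15
position: [0.5333, 0.083, -0.0321]
tool_rot: [-3.006, -0.911, -0.0]
ft_force: [-0.9, -0.2, 0.1]
grip_width: 0.882
time: 21.9
position: [0.5341, 0.0832, 0.109]
tool_rot: [-3.006, -0.911, -0.004]
ft_force: [0.1, 0.1, -0.6]
grip_width: 1.002
red [487.5 -31.3  51.6  25.3 -56.3 376.5 282.2]
red [534.6  84.  106.5  45.6  33.5 316.6 189.2]
pos [0.5341 0.0832 0.109 ] yaw 33.7 tilt 0.003 shift u [-3.91  1.56 -0.01]
turn units 2.70
```

It was in hand (top at z≈0.09). The right-hand carton is therefore the heavy one, so go back for it.

```bash
python3 -m jog '[[[1,-0.8,0.3,0,0],[1,-0.8,0.3,0,0],[1,-0.8,0.3,0,0],[1,-0.8,0.33,0,0],[1,-0.71,0.33,0,0],[1,0,0,0.1,1],[1,0,0,0.1,1],[1,0,0,0.1,0.7],[1,0,0,0,0]]]'
python3 - <<'E'
from h import *
s=get_state();p,D=eyes.get_image("wrist");K,T=T_cam("wrist",s)
for r in rects(red(p),K,T,.022,400): print("red",np.round(np.hstack(r),1));delta(s,(r[0]/1e3,r[1]/1e3),r[4])
E
```

```text
time: 23.08
position: [0.4362, -0.0558, 0.094]
tool_rot: [-3.092, -0.552, 0.006]
ft_force: [0.4, -0.2, -0.5]
grip_width: 0.997
red [440.7 -54.6 103.5  45.   19.4 323.1 182.9]
pos [ 0.4362 -0.0558  0.094 ] yaw 20.3 tilt 0.004 shift u [ 0.12  0.01 -0.  ]
turn units 0.17
red [522.   73.4  86.   48.   33.3 232.1  67.4]
pos [ 0.4362 -0.0558  0.094 ] yaw 20.3 tilt 0.004 shift u [ 3.13 -2.29 -0.01]
turn units -2.62
```

```bash
python3 -m jog '[[[1,0.04,0,0.9,0],[1,0,0,0.9,0],[1,0,0,0.9,0],[1,0,0,0.35,0],[1,0,0,0.1,0],[1,0,0,0,0],[1,0,0,0,0]]]'
python3 -m jog '[[[0,0,0,0.02,0],[0,0,0,0,0],[0,0,0,0,0],[0,0,0,0,0],[0,0,0,0,0],[0,0,0,0,0],[0,0,0,0,0],[0,0,0,0,0]]]' 40
python3 -m jog '[[[0,0,0,-0.3,0],[0,0,0,-0.7,0],[0,0,0,-0.8,0],[0,0,0,-0.8,0],[0,0,0,-0.8,0],[0,0,0,-0.3,0],[0,0,0,0,0],[0,0,0,0,0]]]'
python3 - <<'E'
from h import *
s=get_state();print(s["ft_force"])
# dock axis -71 => yaw 109; centre (.6065,.2725), yaw check; first staging point dock x=-110
e=np.array([np.cos(np.radians(-71)),np.sin(np.radians(-71))]);t=np.array([.6065,.2725])-.035*e;print(t,np.hypot(*t))
delta(s,t,109)
E
```

```text
time: 24.0
position: [0.4405, -0.0551, -0.0291]
tool_rot: [3.093, 0.552, 0.004]
ft_force: [-0.2, -0.4, 0.2]
grip_width: 1.0
time: 25.0
position: [0.4393, -0.0552, -0.0311]
tool_rot: [-3.093, -0.552, -0.0]
ft_force: [-0.2, -0.6, 0.3]
grip_width: 0.513
time: 26.0
position: [0.438, -0.0552, 0.1155]
tool_rot: [-3.092, -0.552, 0.004]
ft_force: [-0.2, -0.3, -4.6]
grip_width: 0.509
[-0.18842369 -0.29396919 -4.55934666]
[0.59510511 0.30559315] 0.6689822649607973
pos [ 0.438  -0.0552  0.1155] yaw 20.2 tilt 0.003 shift u [ 6.8  -7.11 -0.01]
turn units -17.76
```

Heavy carton in hand (4.6 N). Carry it high to above the dock's hood and turn, so that the wrist camera sees the rails and the open end.

```bash
python3 -m jog '[[[0,0.84,-0.65,-0.4,0],[0,0.84,-0.65,-0.4,0],[0,0.84,-0.65,-0.4,0],[0,0.84,-0.65,0,0],[0,0.84,-0.65,0,0],[0,0.84,-0.65,0,0],[0,0.84,-0.65,0,0],[0,0.84,-0.65,0,0],[0,0,0,0,-1],[0,0,0,0,-1]]]'
python3 -m jog '[[[0,0,0,0,-1],[0,0,0,0,-1],[0,0,0,0,-1],[0,0,0,0,-1],[0,0,0,0,-1],[0,0,0,0,-1],[0,0,0,0,-1],[0,0,0,0,-1],[0,0,0,0,-1],[0,0,0,0,-1]]]'
python3 -m jog '[[[0,0,0,0,-1],[0,0,0,0,-1],[0,0,0,0,-1],[0,0,0,0,-1],[0,0,0,0,-1],[0,0,0,0,-0.76],[0,0,0,0,0],[0,0,0,0,0]]]'
python3 - <<'E'
from h import *
import pickle
s=get_state();p,D=eyes.get_image("wrist");cv2.imwrite("pics/w5.png",p[:,:,::-1])
pickle.dump((s,p,D),open("w5.pkl","wb"));print(s["time"],s["position"],s["ft_force"])
E
```

```text
time: 27.25
position: [0.6185, 0.2332, 0.1617]
tool_rot: [3.03, 0.825, -0.008]
ft_force: [0.5, -0.4, -3.7]
grip_width: 0.515
time: 28.5
position: [0.6185, 0.2324, 0.1622]
tool_rot: [-2.399, -2.027, 0.006]
ft_force: [0.2, 0.0, -4.3]
grip_width: 0.515
time: 29.5
position: [0.6191, 0.2327, 0.1636]
tool_rot: [-1.825, -2.556, 0.003]
ft_force: [-0.5, -0.8, -4.1]
grip_width: 0.516
29.5 [0.61909592 0.23265285 0.16362192] [-0.46363297 -0.82768916 -4.14355419]
```

View pics/w5.png

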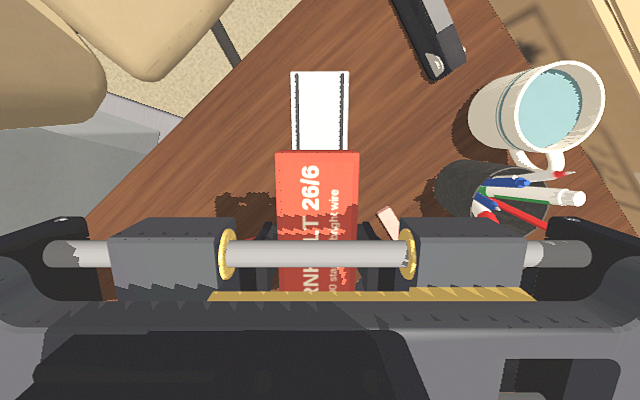

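The wrist view shows the dock's open end at rows 72–150, columns 291–348, and the in-hand carton square to the tool, with its far end at row 151, columns 275–359. The mug and pens stand to the right. I'll measure the dock line, the carton pose in hand and the clearance to the pens.

Run:
```python
from h import *
import pickle
s,p,D=pickle.load(open("w5.pkl","rb"));K,T=T_cam("wrist",s)
M=R.from_rotvec(s["tool_rot"]).as_matrix()
g=p.astype(int); w=(g.min(2)>190)
L=[];Rr=[]
for v in range(78,147):
    c=np.where(w[v,270:370])[0]+270; L.append((c[0]-.5,v));Rr.append((c[-1]+.5,v))
top=[(u,np.where(w[60:90,u])[0][0]+60-.5) for u in range(303,340)]
PL,PR,PT=[cast(K,T,np.array(a),.004)[:,:2] for a in (L,Rr,top)]
def fit(P):
    vx,vy,x,y=cv2.fitLine((P*1000).astype(np.float32),cv2.DIST_HUBER,0,.01,.01).ravel();return np.degrees(np.arctan2(vy,vx))%180,np.array([x,y])
aL,cL=fit(PL);aR,cR=fit(PR);aT,cT=fit(PT);print("angles",aL,aR,aT)
a=np.radians((aL+aR)/2); o=np.array([np.cos(a),np.sin(a)]);n=np.array([-o[1],o[0]])  # o outward
wid=(cL-cR)@n;mid=(cL+cR)/2@n;end=cT@o;ctr=o*(end-90)+n*mid
print("width",wid,"yaw out",np.degrees(a),"dock centre",ctr)
# carton in hand
m=red(p);zt=s["position"][2]+.0531
Lc=[];Rc=[]
for v in range(156,212):
    c=np.where(m[v,240:400])[0]+240;Lc.append((c[0]-.5,v));Rc.append((c[-1]+.5,v))
tc=[(u,np.where(m[120:,u])[0][0]+120-.5) for u in range(285,350)]
f=lambda a:(cast(K,T,np.array(a),zt)-s["position"])@M*1000
A,B,C=f(Lc),f(Rc),f(tc);print("carton y",np.median(A[:,1]),np.median(B[:,1]),"end x",np.median(C[:,0]),"skew deg",np.degrees(np.polyfit(A[:,0],A[:,1],1)[0]),np.degrees(np.polyfit(B[:,0],B[:,1],1)[0]),np.degrees(np.polyfit(C[:,1],C[:,0],1)[0]))
# obstacles near body
v,u=np.mgrid[0:210:2,380:640:2];P=np.c_[u.ravel(),v.ravel(),np.ones(u.size)]@np.linalg.inv(K).T*D[v,u].ravel()[:,None]
P=(P@T[:3,:3].T+T[:3,3])*1000;P=P[(P[:,2]>40)&(P[:,2]<200)];dx=(P[:,:2]-ctr)@-o;dy=(P[:,:2]-ctr)@n
print("obst |y| min for dock x bins",[(b,round(np.abs(dy[(dx>=b)&(dx<b+30)]).min(initial=999))) for b in range(-150,60,30)])
cx=np.median(C[:,0])-55; print("carton centre ahead of tool",cx)
t=(ctr+o*35-o*cx)/1000; delta(s,t,np.degrees(a))
np.savez("dock.npz",ctr=ctr,a=a)
```

```text
angles 108.860596 108.64249 18.91913
width 69.52423 yaw out 108.75153 dock centre [607.8022 272.5413]
carton y -22.889639896863955 22.019104737260896 end x 54.97238997002229 skew deg 0.2756739532678373 0.691978129491572 -0.018909670907503607
obst |y| min for dock x bins [(-150, 99), (-120, 116), (-90, 136), (-60, 178), (-30, 180), (0, 153), (30, 146)]
carton centre ahead of tool -0.02761002997770845
pos [0.6191 0.2327 0.1636] yaw 109.0 tilt 0.002 shift u [ 1.91  0.06 -0.  ]
turn units 0.04
```

Width 69.5 mm (should be 70) and a centre within 1.5 mm of the top view, so the two agree. Shift over the channel and lower to about 15 mm above the deck.

```bash
python3 -m jog '[[[0,0.6,0.03,0,0.04],[0,0.7,0.04,0,0],[0,0.61,0,0,0],[0,0,0,0.8,0],[0,0,0,0.9,0],[0,0,0,0.9,0],[0,0,0,0.9,0],[0,0,0,0.5,0],[0,0,0,0.3,0],[0,0,0,0,0]]]'
python3 - <<'E'
from h import *
d=np.load("dock.npz");ctr,a=d["ctr"],float(d["a"])
s=get_state();p,D=eyes.get_image("wrist");K,T=T_cam("wrist",s)
o=np.array([np.cos(a),np.sin(a)]);delta(s,(ctr+35*o)/1000,np.degrees(a))
print(s["time"],s["ft_force"],"z to deck u",(s["position"][2]+.027)/.04)
cv2.imwrite("pics/w6.png",cv2.resize(p[60:240,200:440],None,fx=3,fy=3)[:,:,::-1])
E
```

```text
time: 30.8
position: [0.5975, 0.3061, -0.0072]
tool_rot: [-1.828, -2.555, 0.001]
ft_force: [0.2, -0.3, -4.4]
grip_width: 0.514
pos [ 0.5975  0.3061 -0.0072] yaw 108.8 tilt 0.000 shift u [-0.   -0.02  0.  ]
turn units 0.01
30.8 [ 0.15856987 -0.34504595 -4.38712564] z to deck u 0.4959080262489152
```

View pics/w6.png

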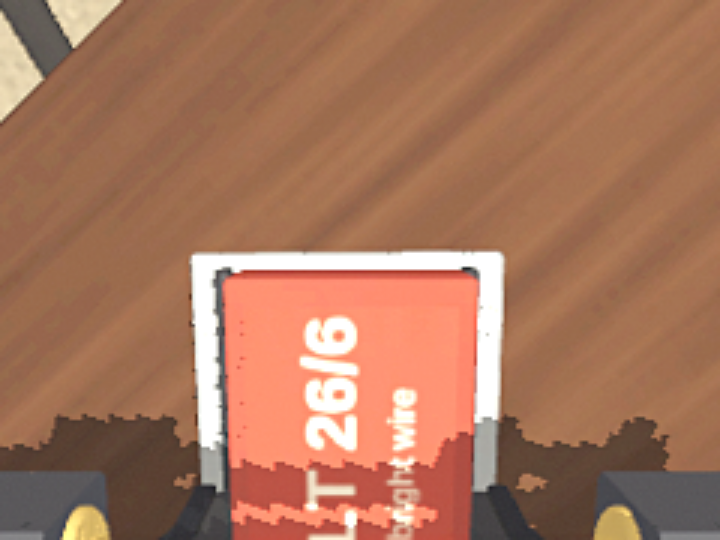

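The carton spans crop columns 223–478 between dock edges 193–503, so it's centred to within about 0.7 mm and short of the mouth. Lower the rest and release.

```bash
python3 -m jog '[[[0,0,-0.02,0.2,0],[0,0,0,0.15,0],[0,0,0,0.08,0],[0,0,0,0.04,0],[0,0,0,0,0],[0,0,0,0,0]]]'
python3 -m jog '[[[0,0,0,0.03,0],[0,0,0,0,0],[0,0,0,0,0]]]'
```

```text
time: 31.6
position: [0.5969, 0.3059, -0.0256]
tool_rot: [1.828, 2.555, 0.001]
ft_force: [-0.1, 0.1, -4.1]
grip_width: 0.512
time: 31.98
position: [0.5968, 0.3059, -0.0269]
tool_rot: [1.828, 2.555, 0.0]
ft_force: [0.2, 0.1, -3.7]
grip_width: 0.514
```

```bash
python3 -m jog '[[[0,0,0,0.03,0],[0,0,0,0,0],[0,0,0,0,0]]]'
python3 -m jog '[[[0,0,0,0.02,0],[0,0,0,0,0],[0,0,0,0,0]]]'
```

```text
time: 32.35
position: [0.5968, 0.3059, -0.027]
tool_rot: [1.828, 2.555, 0.0]
ft_force: [-3.1, -2.1, 5.6]
grip_width: 0.511
time: 32.72
position: [0.5969, 0.3059, -0.027]
tool_rot: [1.828, 2.555, 0.0]
ft_force: [-5.0, -3.4, 8.8]
grip_width: 0.513
```

Contact comes at the expected deck height, so it isn't on a rail. Ease off 1 mm, open, and raise. Then back out to look before shutting the jaws to push.

```bash
python3 -m jog '[[[0.5,0,0,-0.03,0],[0.6,0,0,0,0],[0.7,0,0,0,0],[0.8,0,0,0,0],[0.8,0,0,0,0],[0.8,0,0,-0.3,0],[0.8,0,0,-0.9,0],[0.8,0,0,-0.9,0],[0,0.8,0,-0.3,0],[0,0.8,0,0,0]]]'
python3 - <<'E'
from h import *
d=np.load("dock.npz");ctr,a=d["ctr"],float(d["a"])
s=get_state();p,D=eyes.get_image("top");K,T=T_cam("top")
o=np.array([np.cos(a),np.sin(a)]);n=np.array([-o[1],o[0]])
for r in rects(red(p),K,T,.026,60): 
    q=np.array(r[:2])-ctr;print(np.round(np.hstack(r),1),"dock xy",-q@o,-q@n)
delta(s,(ctr+115*o)/1000,np.degrees(a));print(s["time"],s["grip_width"],s["ft_force"])
E
```

```text
time: 33.98
position: [0.5777, 0.3676, 0.0715]
tool_rot: [1.829, 2.552, 0.007]
ft_force: [-0.4, 0.2, -0.6]
grip_width: 0.653
[498.  837.7  78.5  25.7 -48.7  72.8 212.5] dock xy -570.4893375055458 77.73986931436654
[531.4  83.9 113.   48.1  33.7 358.1 208. ] dock xy 154.05584261887827 -133.03131584381785
[597.4 301.4 102.9  46.3 -71.1 277.  181. ] dock xy -30.691302697958093 -0.5321865892387017
[824.8 278.8  60.7  27.2  30.6 288.5  97.3] dock xy 63.819966597897555 207.49431319229262
pos [0.5777 0.3676 0.0715] yaw 108.7 tilt 0.005 shift u [ 0.38 -0.05  0.  ]
turn units -0.00
33.975 0.6531259092405935 [-0.36980122  0.22406873 -0.56985046]
```

Carton lies at dock (-31, -0.5) mm, angle -71.1°, within the channel (far part hidden by the gripper). Go behind its outer end with jaws shut and come down.

```bash
python3 -m jog '[[[0,0.4,-0.05,0,0],[0,0,0,0,0],[0,0,0,0,0],[0,0,0,0,0],[0,0,0,0.8,0],[0,0,0,0.8,0],[0,0,0,0.5,0],[0,0,0,0.3,0],[0,0,0,0.1,0],[0,0,0,0,0]]]'
python3 -m jog '[[[0,-0.15,0,0,0],[0,-0.1,0,0,0],[0,-0.05,0,0,0],[0,0,0,0,0]]]'
python3 - <<'E'
from h import *
d=np.load("dock.npz");delta(get_state(),d["ctr"]/1000,109)
E
```

```text
time: 35.28
position: [0.5696, 0.3813, -0.0311]
tool_rot: [1.828, 2.555, 0.002]
ft_force: [0.6, 0.7, -0.2]
grip_width: 0.004
time: 35.78
position: [0.5732, 0.3692, -0.0316]
tool_rot: [1.829, 2.554, 0.0]
ft_force: [-0.1, -0.6, 0.0]
grip_width: 0.007
pos [ 0.5732  0.3692 -0.0316] yaw 108.8 tilt 0.000 shift u [-2.57  0.04  0.  ]
turn units -0.04
```

```bash
python3 -m jog '[[[0,-0.05,0.03,0,0],[0,-0.1,0,0,0],[0,-0.1,0,0,0],[0,-0.1,0,0,0],[0,-0.1,0,0,0]]]'
python3 -m jog '[[[0,-0.1,0,0,0],[0,-0.1,0,0,0],[0,-0.1,0,0,0],[0,-0.1,0,0,0],[0,-0.1,0,0,0]]]'
python3 - <<'E'
from h import *
d=np.load("dock.npz");delta(get_state(),d["ctr"]/1000,109)
E
```

```text
time: 36.4
position: [0.5798, 0.353, -0.0318]
tool_rot: [-1.828, -2.555, -0.001]
ft_force: [-1.3, 3.0, -0.0]
grip_width: 0.003
time: 37.02
position: [0.5852, 0.3365, -0.0317]
tool_rot: [-1.825, -2.554, -0.003]
ft_force: [-1.9, 6.0, -0.6]
grip_width: 0.006
pos [ 0.5852  0.3365 -0.0317] yaw 108.9 tilt 0.003 shift u [-1.7   0.02 -0.01]
turn units -0.02
```

It's entering the presser at 6 N, as expected. Keep going, slower.

```bash
python3 -m jog '[[[0,-0.1,0,0,0],[0,-0.1,0,0,0],[0,-0.1,0,0,0],[0,-0.1,0,0,0],[0,-0.1,0,0,0]]]'
python3 -m jog '[[[0,-0.04,0,0,0],[0,-0.04,0,0,0],[0,0,0,0,0]]]'
python3 -m jog '[[[0,-0.03,0,0,0],[0,-0.03,0,0,0],[0,0,0,0,0]]]'
python3 - <<'E'
from h import *
d=np.load("dock.npz");delta(get_state(),d["ctr"]/1000,109)
E
```

```text
time: 37.65
position: [0.5917, 0.3174, -0.0318]
tool_rot: [-1.825, -2.554, -0.003]
ft_force: [-1.9, 5.4, -0.3]
grip_width: 0.005
time: 38.02
position: [0.5929, 0.3141, -0.0317]
tool_rot: [-1.826, -2.554, -0.002]
ft_force: [-2.5, 5.9, -0.3]
grip_width: 0.007
time: 38.4
position: [0.5936, 0.3119, -0.0317]
tool_rot: [-1.825, -2.554, -0.003]
ft_force: [-1.9, 5.8, -0.7]
grip_width: 0.003
pos [ 0.5936  0.3119 -0.0317] yaw 108.9 tilt 0.003 shift u [-1.05  0.02 -0.  ]
turn units -0.02
```

```bash
for i in 1 2 3; do python3 -m jog '[[[0,-0.03,0,0,0],[0,0,0,0,0]]]' | grep -E "pos|ft"; done
```

```text
position: [0.594, 0.3108, -0.0318]
ft_force: [-2.6, 6.2, -0.5]
position: [0.5943, 0.3097, -0.0318]
ft_force: [-1.2, 6.1, -0.1]
position: [0.5946, 0.3091, -0.0317]
ft_force: [-1.9, 7.1, -0.3]
```

```bash
for i in 1 2 3; do python3 -m jog '[[[0,-0.02,0,0,0],[0,0,0,0,0]]]' | grep -E "pos|ft"; done
```

```text
position: [0.5946, 0.309, -0.0317]
ft_force: [-2.0, 7.0, -1.0]
position: [0.5945, 0.309, -0.0317]
ft_force: [-2.9, 9.0, -1.4]
position: [0.5944, 0.309, -0.0317]
ft_force: [-3.3, 9.0, -0.7]
```

It has stalled with the force rising, and the tool at dock x ≈ -39 matches home. Back off and raise.

```bash
python3 -m jog '[[[0,0.1,0,0,0],[0,0.4,0,0,0],[0,0.6,0,0,0],[0,0.3,0,-0.5,0],[0,0,0,-0.9,0],[0,0,0,-0.9,0],[0,0,0,-0.9,0],[0,0.8,0,-0.9,0],[0,0.8,0,0,0],[0,0.8,0,0,0]]]'
python3 -m jog '[[[0,0.9,0,0,0],[0,0.9,0,0,0],[0,0.9,0,0,0],[0,0,0,0,0],[0,0,0,0,0]]]'
python3 - <<'E'
from h import *
d=np.load("dock.npz");ctr,a=d["ctr"],float(d["a"]);o=np.array([np.cos(a),np.sin(a)]);n=np.array([-o[1],o[0]])
p,D=eyes.get_image("top");K,T=T_cam("top")
for r in rects(red(p),K,T,.026,60):
    q=np.array(r[:2])-ctr;print(np.round(np.hstack(r),1),"dock xy",-q@o,-q@n)
m=red(p);v,u=np.where(m[165:195,250:330]);P=cast(K,T,np.c_[u+250,v+165],.026)[:,:2]*1000-ctr
x=-P@o;y=-P@n;print("outer face dock x",np.percentile(x,1),"y range",np.percentile(y,[1,99]))
cv2.imwrite("pics/end.png",cv2.resize(p[130:280,235:445],None,fx=3.8,fy=3.8,interpolation=cv2.INTER_CUBIC)[:,:,::-1])
print(get_state()["time"])
E
```

```text
time: 41.15
position: [0.5475, 0.4497, 0.1351]
tool_rot: [1.827, 2.554, 0.005]
ft_force: [-0.0, 0.3, -0.8]
grip_width: 0.006
time: 41.78
position: [0.513, 0.5499, 0.1332]
tool_rot: [1.827, 2.554, 0.001]
ft_force: [-0.0, -0.1, 0.1]
grip_width: 0.006
[531.6  84.1 112.9  48.1  33.3 358.1 208. ] dock xy 153.97207426321734 -132.78823796788274
[608.8 265.7  67.8  46.9 -71.7 289.7 177.4] dock xy 6.808906703384972 -1.3073504266359537
[825.1 278.4  60.7  26.1  30.6 288.5  97.3] dock xy 64.32378629544107 207.60043687563504
outer face dock x -25.965756893695488 y range [-24.37073873  21.81721608]
41.825
```

View pics/end.png

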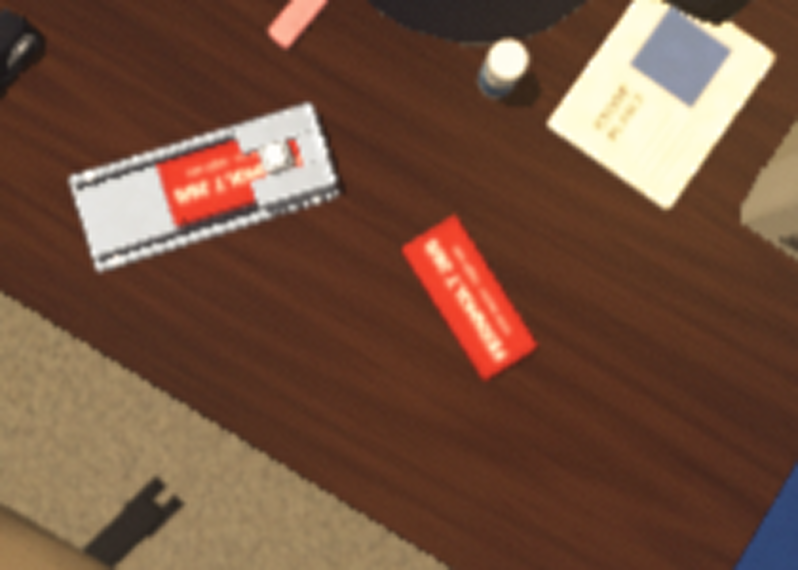

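The picture shows the carton under the hood and presser, with its outer face at crop column 165 (dock x = -26 mm; home is -27). The light carton is where it stood and the bystanders are in place.

```bash
python3 -c "
from bench import job; print(job.close_job())"
```

```text
the job is handed in; nothing more can be done
None
```

The heavier carton is home in the dock under the presser, and the lighter one is back where it stood. I handed the job in at about 42 s of the 72 s allowed, and no verdict is reported.

**Weighing:** the right-hand carton read about 4.1–4.6 N and the left-hand one about 0.8 N, so the right-hand one was the full one. I set each back in place, then laid the right-hand one in the channel. It took 6 N to push it under the presser, and it stalled at about 9–10 N against the back stop.

**Last checks, with the arm withdrawn:**

| Check | Measured | Should be |
|---|---|---|
| Outer face of the docked carton, dock x | -26 mm | -27 mm when home |
| Sideways offset from the channel middle | about 1.3 mm | under 5 mm |
| Angle to the channel | under 1° (0.02 rad) | under 0.08 rad |
| Light carton, shift from where it stood | about 1 mm | under 70 mm |

In the last picture the glue stick and memo look unmoved, and so does the part of the stapler that shows. I did not measure those three, or the presser's position.

**What disagreed:** the first grasp closed on air. The wrist depth image showed the fingers ending about 43 mm above the reported TCP. Commanding heights 43 mm lower fixed it, and every later contact agreed.

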